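Hang the pipette on the charging stand, tug-check it and switch on

TASK

Take the orange-collared pipette out of its blue parking block and hang it by its collar on the one free forked hook of the charging stand. Still holding it, tug it gently straight down so that the sprung hook dips by about 10 mm (well short of its stop) for half a second to confirm that it is held, then let go so it hangs there. Only after that, flip the charger's red lever from off over to on, leaving the two other pipettes and the two bottles undisturbed.

Things in the scene. Friction and masses are not known exactly. Their poses are not given: they have to be found in the camera images.
- pip_handle (a point): Centre of the handle of the pipette to hang (orange collar), 39 mm above the collar's underside. White handle, rectangular: 36 mm along its x, 26 mm along its y, 62 mm tall, starting on top of the collar, with an orange button 12 mm across and 10 mm tall on top. z runs up. It starts upright in the blue block, at any yaw
- pipette: The same pipette, 210 mm long, about 0.15 kg; origin at its lower end, z up along it. Below the collar is a round white shaft, 130 mm long and 20 mm across, tapering to 16 mm in the lowest 12 mm
- pip_collar (a point): Centre of the underside of its orange collar, 130 mm above its lower end. The collar is round, 44 mm across, 8 mm thick. To hang it, the shaft goes between a hook's prongs from the open end with the collar held above the turned-up tips, then the collar is lowered on to the prongs between tips and back stop
- seat_a (a point): Resting place of hook a (left of three, 90 mm apart along y): mid-length, level with its prongs' top, 170 mm up when unloaded; moves with the hook. x points from its open end to its back, z up. Blue fork: two level prongs 10 mm wide, 8 thick, 28 apart, reaching 39 mm either way along x, tips at the open (-x) end turned up 10 mm and a 10 mm stop at the back, both with inner faces 33 mm from this point
- seat_b (a point): Resting place of hook b (middle of three, 90 mm apart along y): mid-length, level with its prongs' top, 170 mm up when unloaded; moves with the hook. x points from its open end to its back, z up. Blue fork: two level prongs 10 mm wide, 8 thick, 28 apart, reaching 39 mm either way along x, tips at the open (-x) end turned up 10 mm and a 10 mm stop at the back, both with inner faces 33 mm from this point
- seat_c (a point): Resting place of hook c (right of three, 90 mm apart along y): mid-length, level with its prongs' top, 170 mm up when unloaded; moves with the hook. x points from its open end to its back, z up. Blue fork: two level prongs 10 mm wide, 8 thick, 28 apart, reaching 39 mm either way along x, tips at the open (-x) end turned up 10 mm and a 10 mm stop at the back, both with inner faces 33 mm from this point
- hook_a (a joint): Dip of hook a, m: 0 up, grows downward, stop at 0.022. Spring 600 N/m, so a hung pipette alone dips it about 3 mm and every further 6 N of pull another 10 mm
- hook_b (a joint): Dip of hook b, m: 0 up, grows downward, stop at 0.022. Spring 600 N/m, so a hung pipette alone dips it about 3 mm and every further 6 N of pull another 10 mm
- hook_c (a joint): Dip of hook c, m: 0 up, grows downward, stop at 0.022. Spring 600 N/m, so a hung pipette alone dips it about 3 mm and every further 6 N of pull another 10 mm
- dish: Green disc, 56 mm across and 5 mm thick, fixed on the stand's base straight below the one hook that is free. Origin at the centre of its underside
- pip_1_handle (a point): Bystander: centre of the handle of a green-collared pipette, same shape as the one to hang, hanging on one of the hooks
- pip_2_handle (a point): Bystander: the same with a yellow collar, on another hook
- stand: Charging stand, fixed: grey base plate 150 mm (x) by 280 mm (y) and 10 mm thick, two posts and a white cross bar whose top is 166 mm up, carrying the three hooks. Origin on the bench under the plate's centre; hooks point to its -x, 50 mm from the origin
- charger: Grey charger box, fixed, 80 mm (x) by 110 mm (y) and 60 mm tall, origin at the centre of its underside, with the red lever on top. A red dot marks the off side (-y), a green dot the on side (+y)
- pivot (a point): Hinge of the red lever, on the middle of the charger's top face, 60 mm above the bench; axes as the charger's, lever swings in its y-z plane
- lever_tip (a point): Tip of the red lever, 80 mm from its hinge. The lever is 30 mm wide along the charger's x and 12 mm thick
- switch (a joint): Angle of the red lever, rad: 0 off (leaning 0.55 rad to the charger's -y), 1.1 on (leaning 0.55 rad to its +y). Its weight (0.2 kg) drops it to the nearer end from either side of the middle; under 2 N on its upper half moves it
- bottle_1_mid (a point): Bystander: centre of an amber bottle with blue cap, 72 mm across and 165 mm tall, 0.6 kg, standing loose
- bottle_2_mid (a point): Bystander: the same in white with blue cap
- block: Blue parking block, fixed, 70 by 70 mm and 65 mm tall, with a 24 mm hole, 50 mm deep, in the middle of its top, in which the pipette stands. Origin at the centre of its underside

How it is judged:
On the way, in this order (a step that is already met when the one before it is completed fails the run):
1. the pipette, still gripped, is brought to rest by its collar on a free hook (((horizontal distance between pip_collar and seat_a below 0.012 m and z of pip_collar in the frame of seat_a between -0.004 and 0.004 m and angle between pip_collar's own z axis and vertical below 0.12 rad) or (horizontal distance between pip_collar and seat_b below 0.012 m and z of pip_collar in the frame of seat_b between -0.004 and 0.004 m and angle between pip_collar's own z axis and vertical below 0.12 rad) or (horizontal distance between pip_collar and seat_c below 0.012 m and z of pip_collar in the frame of seat_c between -0.004 and 0.004 m and angle between pip_collar's own z axis and vertical below 0.12 rad)) and contact force between the fingers and pipette above 0.5 N), for 0.02 s.
2. still gripped and seated, it is tugged down so that its hook dips 6 to 18 mm for 0.25 s (contact force between the fingers and pipette above 0.5 N and (((horizontal distance between pip_collar and seat_a below 0.012 m and z of pip_collar in the frame of seat_a between -0.004 and 0.004 m and angle between pip_collar's own z axis and vertical below 0.12 rad) and value of joint hook_a between 0.006 and 0.018 m) or ((horizontal distance between pip_collar and seat_b below 0.012 m and z of pip_collar in the frame of seat_b between -0.004 and 0.004 m and angle between pip_collar's own z axis and vertical below 0.12 rad) and value of joint hook_b between 0.006 and 0.018 m) or ((horizontal distance between pip_collar and seat_c below 0.012 m and z of pip_collar in the frame of seat_c between -0.004 and 0.004 m and angle between pip_collar's own z axis and vertical below 0.12 rad) and value of joint hook_c between 0.006 and 0.018 m))), for 0.25 s.
3. it is let go and hangs on the hook (contact force between the fingers and pipette below 0.1 N and ((horizontal distance between pip_collar and seat_a below 0.012 m and z of pip_collar in the frame of seat_a between -0.004 and 0.004 m and angle between pip_collar's own z axis and vertical below 0.12 rad) or (horizontal distance between pip_collar and seat_b below 0.012 m and z of pip_collar in the frame of seat_b between -0.004 and 0.004 m and angle between pip_collar's own z axis and vertical below 0.12 rad) or (horizontal distance between pip_collar and seat_c below 0.012 m and z of pip_collar in the frame of seat_c between -0.004 and 0.004 m and angle between pip_collar's own z axis and vertical below 0.12 rad))), for 0.2 s.
4. the lever is flipped to on (value of joint switch above 0.95 rad), for 0.1 s.
At the end, for the whole second after the job is handed in: The orange-collared pipette hangs at rest, released, by its collar on a hook (within 12 mm level, 4 mm in height, tilt under 0.12 rad); the red lever is on (above 0.95 rad); the other pipettes and the bottles are within 25 mm and 0.25 rad of where they began (all of step 3 and linear speed of pipette below 0.03 m/s and value of joint switch above 0.95 rad and not (distance of any of pip_1_handle, pip_2_handle, bottle_1_mid, bottle_2_mid from where it was at the start of the episode above 0.025 m or angle between any of pip_1_handle, pip_2_handle, bottle_1_mid, bottle_2_mid's own z axis and vertical above 0.25 rad)); the robot touches nothing.
It fails at once if a hook is pulled or pushed down beyond 19 mm (value of joint any of hook_a, hook_b, hook_c above 0.019 m).
It fails at once if the lever goes past its middle while the pipette is not hanging on a hook or is still held (value of joint switch above 0.6 rad and not (((horizontal distance between pip_collar and seat_a below 0.012 m and z of pip_collar in the frame of seat_a between -0.004 and 0.004 m and angle between pip_collar's own z axis and vertical below 0.12 rad) or (horizontal distance between pip_collar and seat_b below 0.012 m and z of pip_collar in the frame of seat_b between -0.004 and 0.004 m and angle between pip_collar's own z axis and vertical below 0.12 rad) or (horizontal distance between pip_collar and seat_c below 0.012 m and z of pip_collar in the frame of seat_c between -0.004 and 0.004 m and angle between pip_collar's own z axis and vertical below 0.12 rad)) and contact force between the fingers and pipette below 0.1 N)).
It fails at once if another pipette or a bottle is shifted more than 25 mm or tilted more than 0.25 rad (distance of any of pip_1_handle, pip_2_handle, bottle_1_mid, bottle_2_mid from where it was at the start of the episode above 0.025 m or angle between any of pip_1_handle, pip_2_handle, bottle_1_mid, bottle_2_mid's own z axis and vertical above 0.25 rad).
It also fails if it takes over 61 s, if anything falls off the work surface, if the arm or the gripper's body presses on something with over 40 N, if the wrist force passes 120 N, or if a joint passes its speed limit or range.

ROBOT

A 6-joint arm with a two-finger parallel gripper is mounted at the origin on the work surface. World frame = base frame: x ahead of the robot, y to its left, z up, the work surface at z = 0. Lengths are in m, angles in rad, forces in N, time in s.
With the tool pointing down it reaches from about 0.35 to 0.975 m from the base axis. Payload 4.9 kg.
Tool frame: the origin (TCP) lies at the very end of the fingers, on their centre line; the grasp point (between the pads) lies 19 mm behind it (arm.grip_point_offset is the distance from the TCP to the grasp point, in m); z points along the fingers, y is the direction in which the jaws open and shut (so a half turn about z gives the same grasp; the last joint's range is limited). The gripper opens to 85 mm and grips with 20 to 120 N. Pads are 22 mm wide; open, the fingers measure 114 mm over their backs; the gripper's body (76 mm by 85 mm) begins 54 mm behind the grasp point. The pads swing forward as they close: fully open they stand 13 mm farther back than shut.
Start: joints at [1.057, 0.053, 1.613, -0, 1.476, -0.119], TCP at [0.24, 0.577, 0.231] pointing down, gripper open.
Joint ranges: [-3.01, 3.01], [-1.01, 2.22], [0.06, 2.58], [-1.02, 4.17], [0.09, 2.62], [-3.14, 3.14]. Speed limits (rad/s): [2.57, 2.57, 3.14, 3.14, 3.14, 3.14].

INTERFACE

Orientations are given as a 3x3 rotation matrix whose columns are the frame's x, y, z axes.
In Python, from cell import telemetry, eyes, job, arm gives the robot as it stands.
- The arm moves only by the tool step_arm, never from a script. Its argument "motion" is text: rows parted by semicolons, each of 6 numbers parted by spaces: the shift along the world's x, y, z in m, then the turn, a rotation vector about the world's x, y, z in rad. A call has 1 to 10 rows; each row is the pose to reach, as a shift and turn from the pose commanded when the call began; what a row does not reach only later rows make up. A row lasts 1/10 s, in which the tool goes at most 50 mm and 8.59 degrees, less where a joint would pass 70% of its speed; a pose out of reach is approached as far as the arm can. A call with a gripper value outside its range is refused whole. "claw" is the closure, from -1 (fully open) to 1 (shut), so that 0 is half open, set as the call begins (left out, the last holds). The fingers move at their own pace and stop on an object; "grip_force" is the grip in N (left out, the last holds). Time passes only in rows, so rows that repeat a pose let the fingers close. It gives the time, the measured TCP pose, the force and the opening at its end, in the units of the state.
- telemetry.get_obs(): the state, without advancing time (a new reading comes with each control period).
- eyes.capture(name): name is "scene" or "top" or "wrist"; returns a dict with "color" (480x640x3 uint8, red, green, blue), "vertical_fov" (degrees; the focal length in pixels is half the picture's height over the tangent of half this angle, whatever the lens; pixels are square), "cx", "cy" (the principal point, pixels), "rvec" (rotation vector, rad) and "tvec" (3), from world to camera coordinates, as OpenCV has them; the wrist camera has in their place "mount" (4x4, takes a point from camera to tool coordinates, whose origin is the TCP and whose axes are the flange's). Camera axes: x right, y down, z forward; pixel columns grow to the right and rows downward; lengths in m; the calibration is good to about 2 mm. A picture is of the moment at which its call begins: read the wrist's pose just before it. There is no depth.
- job.sign_off(): hands the job in, once; it reports no verdict.
The state is a dict: "time_s": time; "joints": joint angles; "joint_velocities": joint speeds; "tau": joint torques, N m; "position": TCP position; "tcp_rot": TCP orientation; "wrist_force": force on the tool from outside, world axes, zero at the start; "torque": the same for the moment, N m; "finger_gap": finger opening in m.
Only numpy, scipy, OpenCV 4.12 (cv2) and the standard library are available. Lean on these libraries where they do the work, as an engineer would, in place of code of your own. Each camera call takes 0.05 s, during which the arm holds its last target.

## Working session

There is one attempt and no reset: what is moved stays moved. The work goes in short steps, Python scripts to look and compute and a tool call to move; the robot and the scene stay as the last step left them, time stands still between calls to the robot, and variables do not carry over. Pictures are saved under pics/ and viewed, and the job is handed in when it is done.

Besides the shell and the picture viewer there is one more tool, called by a JSON object that holds its "op" and its "data". step_arm: Moves the arm, as the interface text tells. Its arguments: {"type":"object","properties":{"motion":{"type":"string"},"claw":{"type":"number"},"grip_force":{"type":"number"}},"required":["motion"]}

```bash
ls; mkdir -p pics; python3 - <<'E'
from cell import telemetry, eyes, job, arm
import cv2,pickle
o=telemetry.get_obs(); print(o)
d={}
for n in ("scene","top","wrist"):
    c=eyes.capture(n); d[n]=c
    cv2.imwrite(f"pics/{n}0.png",c["color"][:,:,::-1])
    print(n,{k:v for k,v in c.items() if k!="color"})
pickle.dump((o,d),open("cap0.pkl","wb"))
E
```

```text
pics
{'time_s': 0.0, 'joints': array([ 1.05698663e+00,  5.33770391e-02,  1.61430216e+00, -5.16970800e-06,
        1.47601427e+00, -1.18990693e-01]), 'joint_velocities': array([ 0.00018981,  0.00010235, -0.00222303, -0.00066732,  0.00078239,
       -0.00091597]), 'tau': array([ 3.39170847e-04, -3.93660235e+01, -3.70183825e+01, -1.05793240e-04,
        6.68768131e-03, -2.85166003e-06]), 'position': array([0.24008402, 0.5763649 , 0.23004565]), 'tcp_rot': array([[-9.23066262e-01,  3.84639597e-01, -1.02806297e-03],
       [ 3.84640894e-01,  9.23064476e-01, -1.83207912e-03],
       [ 2.44278229e-04, -2.08656549e-03, -9.99997793e-01]]), 'wrist_force': array([-4.48761446e-01, -6.14227626e-04,  1.08978166e+00]), 'torque': array([ 0.0226819 ,  0.00433005, -0.03989655]), 'finger_gap': 0.08553224626997169}
scene {'vertical_fov': 52.22879582287791, 'cx': 321.5033722571535, 'cy': 240.3589980347633, 'rvec': array([ 1.67562815,  1.65018932, -0.81597114]), 'tvec': array([ 0.02836099, -0.22195178,  1.49658371])}
top {'vertical_fov': 46.5994238231153, 'cx': 328.93441711901147, 'cy': 227.3057455521131, 'rvec': array([ 2.16004245, -2.10247409,  0.15017331]), 'tvec': array([-0.02927227,  0.56480977,  1.05415762])}
wrist {'vertical_fov': 70.15486163250297, 'cx': 316.6384807975187, 'cy': 237.89944549702957, 'mount': array([[-1.00192271e-05, -9.55753491e-01, -2.94168769e-01,
         7.43829863e-02],
       [ 9.99999880e-01,  1.34562983e-04, -4.71254194e-04,
        -1.46350066e-03],
       [ 4.89987068e-04, -2.94168738e-01,  9.55753375e-01,
        -1.43011595e-01],
       [ 0.00000000e+00,  0.00000000e+00,  0.00000000e+00,
         1.00000000e+00]])}
```

View pics/scene0.png

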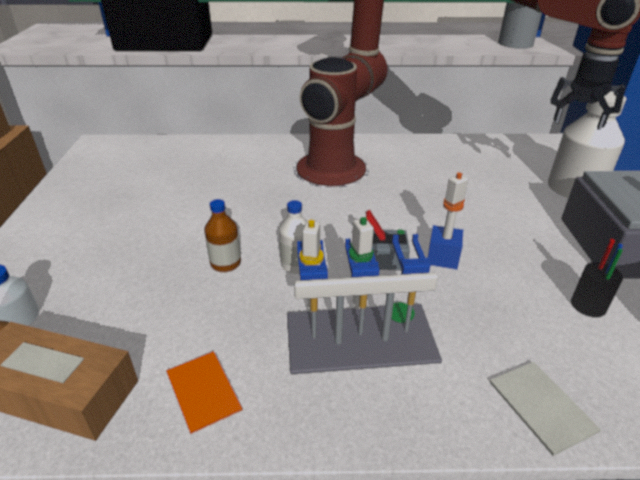

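View pics/top0.png

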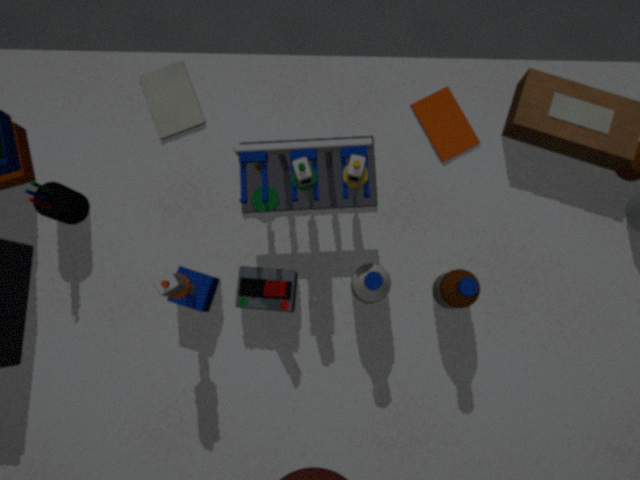

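View pics/wrist0.png

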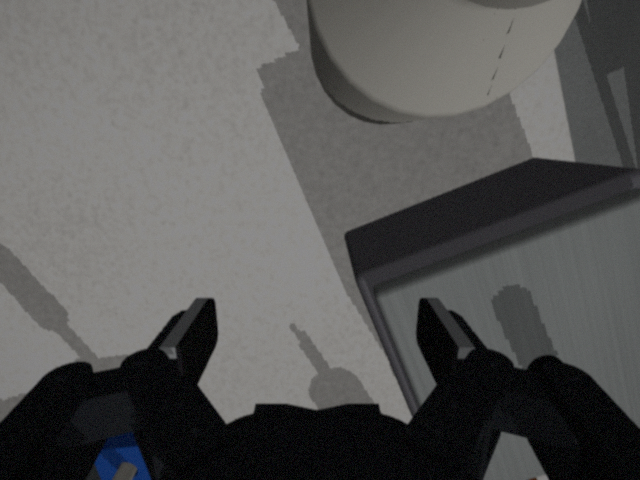

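```bash
cat > h.py <<'E'
import numpy as np, cv2
def cam(c,obs=None):
    f=240/np.tan(np.radians(c["vertical_fov"])/2); K=np.array([[f,0,c["cx"]],[0,f,c["cy"]],[0,0,1]])
    if "rvec" in c:
        R=cv2.Rodrigues(np.array(c["rvec"]))[0]; t=np.array(c["tvec"]); return K,R,t
    M=np.array(c["mount"]); T=np.eye(4); T[:3,:3]=obs["tcp_rot"]; T[:3,3]=obs["position"]
    W=T@M; Rw=W[:3,:3]; return K,Rw.T,-Rw.T@W[:3,3]
def ray(C,uv):
    K,R,t=C; d=R.T@np.linalg.solve(K,np.array([uv[0],uv[1],1.0])); o=-R.T@t; return o,d/np.linalg.norm(d)
def onz(C,uv,z):
    o,d=ray(C,uv); return o+d*(z-o[2])/d[2]
def tri(C1,a,C2,b):
    o1,d1=ray(C1,a);o2,d2=ray(C2,b)
    s=np.linalg.lstsq(np.c_[d1,-d2],o2-o1,rcond=None)[0]
    p,q=o1+s[0]*d1,o2+s[1]*d2; return (p+q)/2,np.linalg.norm(p-q)
def proj(C,p):
    K,R,t=C; q=K@(R@np.asarray(p,float)+t); return q[:2]/q[2]
E
python3 - <<'E'
from h import *
import pickle
o,d=pickle.load(open("cap0.pkl","rb"))
a=d["top"]["color"][120:320,130:400,::-1]; cv2.imwrite("pics/top_c.png",cv2.resize(a,None,fx=2.9,fy=2.9,interpolation=cv2.INTER_CUBIC))
a=d["scene"]["color"][165:375,270:480,::-1]; cv2.imwrite("pics/scene_c.png",cv2.resize(a,None,fx=2.8,fy=2.8,interpolation=cv2.INTER_CUBIC))
E
```

```text
(no output)
```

View pics/top_c.png

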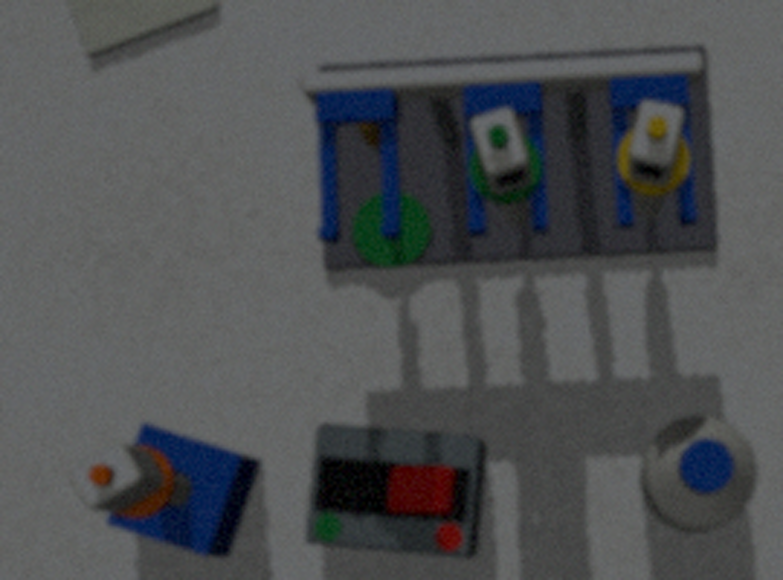

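View pics/scene_c.png

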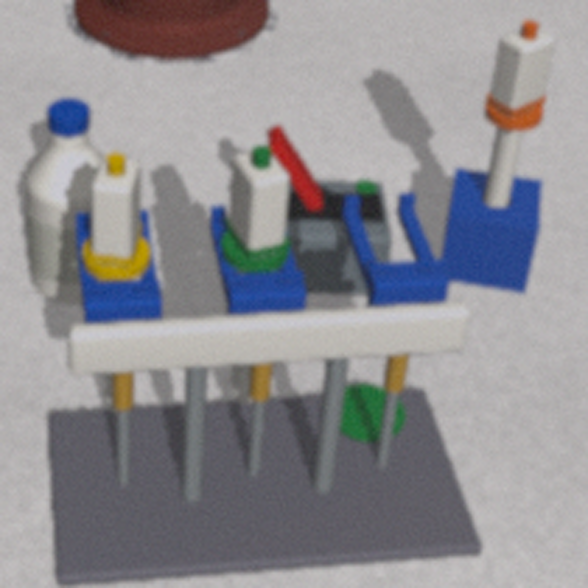

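```bash
cat > m.py <<'E'
from h import *
import pickle
o,d=pickle.load(open("cap0.pkl","rb"))
T,S=cam(d["top"]),cam(d["scene"])
def blobs(n,lo,hi,roi,mina=8):
    x0,y0,x1,y1=roi
    hsv=cv2.cvtColor(d[n]["color"],cv2.COLOR_RGB2HSV)[y0:y1,x0:x1]
    m=cv2.inRange(hsv,np.array(lo),np.array(hi))
    k,l,st,ce=cv2.connectedComponentsWithStats(m)
    return [(st[i][4],ce[i]+[x0,y0],st[i][:4]+np.array([x0,y0,0,0])) for i in range(1,k) if st[i][4]>=mina],m
if __name__=="__main__":
    for n,roi in (("top",(130,120,400,320)),("scene",(270,165,480,375))):
        for nm,lo,hi in (("or",(3,120,50),(17,255,255)),("red",(0,150,40),(2,255,255)),("grn",(45,100,30),(80,255,255)),("blue",(105,140,30),(125,255,255)),("yel",(20,120,50),(32,255,255))):
            for b in blobs(n,lo,hi,roi)[0]: print(n,nm,b[0],b[1].round(1),b[2])
E
python3 m.py
```

```text
top or 129 [183.1 288.5] [173 275  17  23]
top or 35 [164.2 283.4] [161 281   7   6]
top red 214 [274.9 288.5] [264 281  23  16]
top red 48 [284.3 304.5] [281 300   8  10]
top grn 29 [301.4 166.7] [299 164   6   7]
top grn 132 [304.2 181.6] [293 168  23  22]
top grn 432 [264.7 200.2] [252 187  27  25]
top grn 73 [242.7 301.1] [239 296   9  11]
top blue 304 [351.4 152.8] [340 146  28  25]
top blue 307 [305.4 155.6] [290 148  28  26]
top blue 695 [253.5 171.2] [239 151  29  52]
top blue 9 [366.6 164.8] [366 163   2   5]
top blue 11 [291.5 169.3] [291 167   2   6]
top blue 87 [315.6 190.8] [312 179   7  21]
top blue 73 [344.7 189.9] [342 181   6  17]
top blue 73 [366.5 189.4] [364 181   6  16]
top blue 91 [293.5 192.7] [291 182   7  19]
top blue 843 [195.6 289.6] [168 267  46  44]
top blue 241 [373.1 280.4] [365 272  18  18]
top yel 35 [356.3 163.9] [354 161   6   7]
top yel 158 [354.9 178.4] [343 166  25  22]
scene or 644 [330.2 172.8] [298 165  66  20]
scene or 23 [458.8 175.3] [457 173   5   6]
scene or 138 [453.3 205.8] [444 200  20  11]
scene red 157 [375.  225.3] [367 211  18  29]
scene grn 26 [363.  220.5] [361 218   5   6]
scene grn 22 [400.5 231.8] [398 230   6   5]
scene grn 175 [359.8 255.7] [350 247  24  15]
scene grn 250 [399.2 312. ] [392 303  16  19]
scene grn 25 [412.2 314.1] [411 309   4  11]
scene blue 139 [294.  206.5] [288 201  13  12]
scene blue 1641 [432.1 251.8] [392 226  70  47]
scene blue 449 [362.4 265.3] [346 240  33  36]
scene blue 30 [299.  246.3] [298 242   4  11]
scene blue 368 [312.7 271.2] [299 261  28  19]
scene yel 36 [311.  223.1] [309 220   5   8]
scene yel 198 [311.6 258.5] [300 250  23  15]
scene yel 34 [411.4 297.8] [408 293   7  12]
scene yel 45 [362.6 301. ] [360 296   6  12]
scene yel 51 [313.4 304.3] [311 299   6  12]
```

```bash
python3 - <<'E'
from m import *
P=lambda x,y:(130+(x+.5)/2.9-.5,120+(y+.5)/2.9-.5)
Q=lambda x,y:(270+(x+.5)/2.8-.5,165+(y+.5)/2.8-.5)
f=lambda p:np.round(p,4)
print("button",*tri(T,(164.2,283.4),S,(458.8,175.3)), f(onz(T,(164.2,283.4),.225)))
print("btn green",*tri(T,(301.4,166.7),S,(363,220.5)),"yel",*tri(T,(356.3,163.9),S,(311,223.1)))
print("lever red top",f(onz(T,(274.9,288.5),.1)))
print("block top corners z.065",[f(onz(T,P(*q),.065))[:2] for q in [(147,425),(258,462),(225,553),(112,520)]])
print("disc",f(onz(T,(264.7,200.2),.005)))
print("stand plate corners", [f(onz(T,P(*q),.01))[:2] for q in [(716,250),(326,270)]], [f(onz(T,P(*q),.166))[:2] for q in [(704,48),(318,66)]],[f(onz(S,Q(*q),.01))[:2] for q in [(60,572),(480,545),(428,392)]])
print("prong tips outer edge z180",[f(onz(T,P(*q),.17))[:2] for q in [(320,240),(338,241),(384,235),(399,237)]])
print("fork back top edge z180",[f(onz(T,P(*q),.18))[:2] for q in [(318,93),(395,90),(395,122),(320,122)]])
print("green/red dots",f(onz(T,(242.7,301.1),.06)),f(onz(T,(284.3,304.5),.06)))
print("charger top corners",[f(onz(T,P(*q),.06))[:2] for q in [(320,424),(484,439),(470,555),(308,540)]])
print("lever tip scene+top", [f(tri(T,P(455,490),S,Q(277,130))[0])])
print("bottle cap",f(onz(T,(373.1,280.4),.165)))
E
```

```text
button [0.43775344 0.24855478 0.21986424] 0.0009695661361520447 [0.4376 0.2475 0.225 ]
btn green [0.63352033 0.03012187 0.24226308] 0.0001404065241984149 yel [ 0.64044482 -0.05974978  0.24221602] 7.528997705533658e-06
lever red top [0.44   0.0812 0.1   ]
block top corners z.065 [array([0.4791, 0.2687]), array([0.4567, 0.1936]), array([0.3968, 0.2117]), array([0.4161, 0.2874])]
disc [0.6248 0.1208 0.005 ]
stand plate corners [array([ 0.6177, -0.1094]), array([0.5964, 0.1653])] [array([ 0.7136, -0.0898]), array([0.6964, 0.1491])] [array([ 0.7645, -0.0971]), array([0.7463, 0.1772]), array([0.6044, 0.1691])]
prong tips outer edge z180 [array([0.5857, 0.1413]), array([0.5854, 0.1303]), array([0.5898, 0.1025]), array([0.5888, 0.0933])]
fork back top edge z180 [array([0.675 , 0.1455]), array([0.678 , 0.0986]), array([0.6579, 0.0977]), array([0.6568, 0.1433])]
green/red dots [0.4162 0.1461 0.06  ] [0.412  0.0664 0.06  ]
charger top corners [array([0.4833, 0.1548]), array([0.4763, 0.0454]), array([0.4001, 0.0518]), array([0.4068, 0.1587])]
lever tip scene+top [array([0.4392, 0.061 , 0.1322])]
bottle cap [ 0.4556 -0.0951  0.165 ]
```

{"op": "step_arm", "data": {"motion": "0 -0.01 0.04 0 0 0;0.02 -0.04 0.08 0 0 0;0.045 -0.075 0.105 0 0 0;0.07 -0.115 0.12 0 0 0;0.095 -0.155 0.12 0 0 0;0.12 -0.195 0.12 0 0 0;0.145 -0.235 0.12 0 0 0;0.17 -0.275 0.12 0 0 0;0.19 -0.31 0.12 0 0 0;0.198 -0.328 0.12 0 0 0"}}

```text
time_s: 1.15
position: [0.4395, 0.2462, 0.3508]
tcp_rot: [[-0.922, 0.388, -0.0], [0.388, 0.922, -0.001], [-0.0, -0.001, -1.0]]
wrist_force: [-0.8, 0.2, 0.8]
finger_gap: 0.0853
```

```bash
cat > w.py <<'E'
import sys
from h import *
from cell import telemetry, eyes
import pickle
o=telemetry.get_obs(); c=eyes.capture("wrist"); n=sys.argv[1]
pickle.dump((o,c),open(f"{n}.pkl","wb")); cv2.imwrite(f"pics/{n}.png",c["color"][:,:,::-1])
print(o["time_s"],o["position"].round(4),o["tcp_rot"].round(3).tolist(),o["wrist_force"].round(2),o["finger_gap"])
E
python3 w.py w1
```

```text
1.15 [0.4395 0.2462 0.3508] [[-0.922, 0.388, -0.0], [0.388, 0.922, -0.001], [-0.0, -0.001, -1.0]] [-0.83  0.21  0.77] 0.08532373472361701
```

View pics/w1.png

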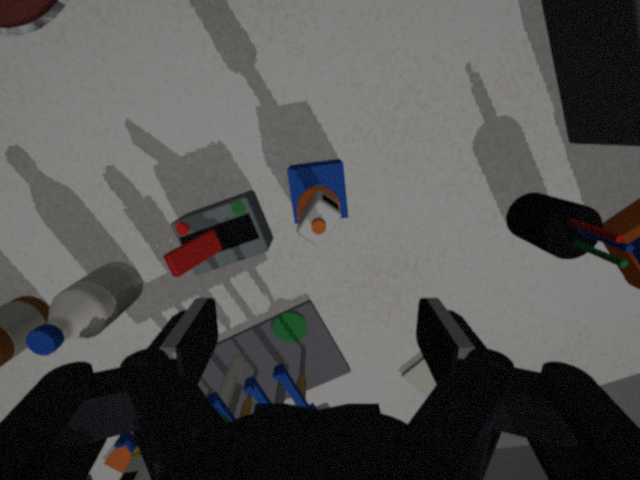

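```bash
python3 - <<'E'
from h import *
import pickle
o,c=pickle.load(open("w1.pkl","rb")); C=cam(c,o)
print(C[2], onz(C,(319,226),.225), proj(C,(.437,.2403,.065)))
a=c["color"][140:270,260:380,::-1]; cv2.imwrite("pics/w1c.png",cv2.resize(a,None,fx=4.5,fy=4.5,interpolation=cv2.INTER_CUBIC))
E
```

```text
[-0.39530761 -0.37035583  0.40326934] [0.43795674 0.247094   0.225     ] [313.08632791 194.28284366]
```

View pics/w1c.png

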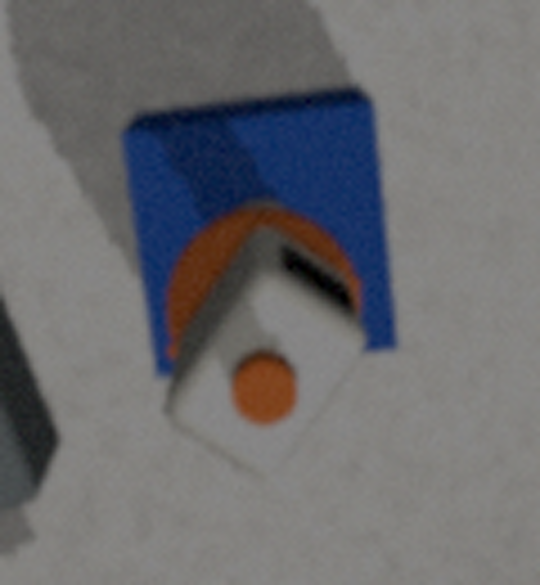

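```bash
python3 - <<'E'
from h import *
import pickle
o,c=pickle.load(open("w1.pkl","rb")); C=cam(c,o)
P=lambda x,y:(260+(x+.5)/4.5-.5,140+(y+.5)/4.5-.5)
L,F,R=[onz(C,P(*q),.215) for q in [(168,408),(260,476),(364,345)]]
for a,b in((L,F),(F,R)):
    v=b-a; print(np.hypot(*v[:2]),np.degrees(np.arctan2(v[1],v[0])))
print((L+R)/2)
print("btn",onz(C,P(264,387),.225)); print([onz(C,P(*q),.065).round(4) for q in [(127,128),(372,97),(395,347),(158,375)]])
print([onz(C,P(*q),.065).round(4) for q in [(127,135),(372,100)]])
y=o["tcp_rot"][:,1]; print("tool y deg",np.degrees(np.arctan2(y[1],y[0])))
E
```

```text
0.02197233411406932 29.317245526457043
0.032148666379065736 120.22267454438844
[0.43817885 0.24667828 0.215     ]
btn [0.43742669 0.2466784  0.225     ]
[array([0.3949, 0.2243, 0.065 ]), array([0.4132, 0.2893, 0.065 ]), array([0.4809, 0.2697, 0.065 ]), array([0.4622, 0.2038, 0.065 ])]
[array([0.3966, 0.2235, 0.065 ]), array([0.4139, 0.289 , 0.065 ])]
tool y deg 67.19252801820068
```

{"op": "step_arm", "data": {"motion": "0 0 -0.01 0 0 -0.14;0 0 -0.03 0 0 -0.28;0 0 -0.05 0 0 -0.42;0 0 -0.07 0 0 -0.56;0 0 -0.08 0 0 -0.658;0 0 -0.08 0 0 -0.658;0 0 -0.08 0 0 -0.658"}}

```text
time_s: 1.9
position: [0.4382, 0.2492, 0.2714]
tcp_rot: [[-0.497, 0.868, -0.0], [0.868, 0.497, 0.0], [0.0, -0.0, -1.0]]
wrist_force: [0.6, 0.5, 0.2]
finger_gap: 0.0854
```

```bash
python3 w.py w2
```

```text
1.9 [0.4382 0.2492 0.2714] [[-0.497, 0.868, -0.0], [0.868, 0.497, 0.0], [0.0, -0.0, -1.0]] [0.59 0.5  0.19] 0.0853873985969118
```

View pics/w2.png

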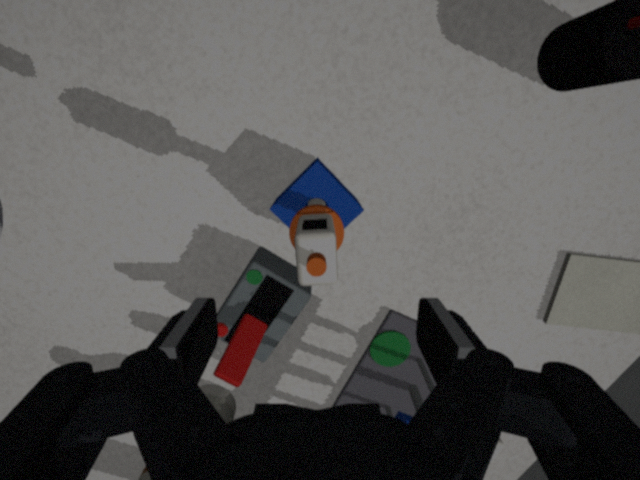

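```bash
python3 - <<'E'
from h import *
import pickle
o,c=pickle.load(open("w2.pkl","rb")); C=cam(c,o)
hsv=cv2.cvtColor(c["color"],cv2.COLOR_RGB2HSV); m=cv2.inRange(hsv,(3,120,50),(17,255,255)); m[:250]=0;m[285:]=0;m[:,:290]=0;m[:,345:]=0
ys,xs=np.nonzero(m); print(xs.mean(),ys.mean(),onz(C,(xs.mean(),ys.mean()),.225))
E
```

```text
315.9682997118156 264.4812680115274 [0.4377252  0.24750905 0.225     ]
```

{"op": "step_arm", "data": {"motion": "0 -0.002 -0.03 0 0 0;0 -0.002 -0.06 0 0 0;0 -0.002 -0.085 0 0 0;0 -0.002 -0.1 0 0 0;0 -0.002 -0.104 0 0 0;0 -0.002 -0.104 0 0 0;0 -0.002 -0.104 0 0 0"}}

```text
time_s: 2.65
position: [0.4394, 0.2473, 0.1692]
tcp_rot: [[-0.495, 0.869, 0.003], [0.869, 0.495, 0.001], [-0.0, 0.003, -1.0]]
wrist_force: [1.0, -0.2, 0.7]
finger_gap: 0.0855
```

{"op": "step_arm", "data": {"motion": "0 0 0 0 0 0;0 0 0 0 0 0;0 0 0 0 0 0;0 0 0 0 0 0;0 0 0 0 0 0;0 0 0 0 0 0;0 0 0 0 0 0;0 0 0 0 0 0", "claw": 1, "grip_force": 40}}

```text
time_s: 3.45
position: [0.4386, 0.247, 0.1677]
tcp_rot: [[-0.495, 0.869, 0.001], [0.869, 0.495, 0.0], [-0.0, 0.001, -1.0]]
wrist_force: [0.4, 0.5, 2.0]
finger_gap: 0.0259
```

```bash
python3 w.py w3
```

```text
3.45 [0.4386 0.247  0.1677] [[-0.495, 0.869, 0.001], [0.869, 0.495, 0.0], [-0.0, 0.001, -1.0]] [0.41 0.45 2.03] 0.02591614567032405
```

View pics/w3.png

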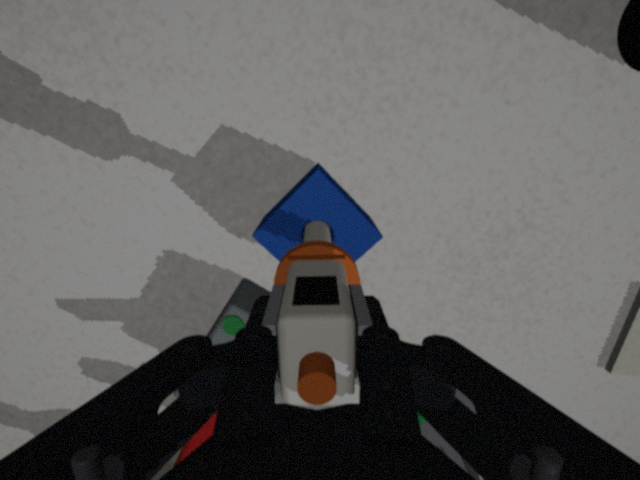

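The handle is gripped at 26 mm: the button shows at about (318,378) and the collar at about (316,262), centred in the jaws. I'll lift it next.

{"op": "step_arm", "data": {"motion": "0 0 0.01 0 0 0;0 0 0.025 0 0 0;0 0 0.04 0 0 0;0 0 0.055 0 0 0;0 0 0.06 0 0 0;0 0 0.06 0 0 0;0 0 0.06 0 0 0"}}

```text
time_s: 4.2
position: [0.4381, 0.2468, 0.227]
tcp_rot: [[-0.495, 0.869, -0.001], [0.869, 0.495, -0.0], [0.0, -0.001, -1.0]]
wrist_force: [-0.0, -0.1, -2.9]
finger_gap: 0.0252
```

```bash
python3 w.py w4; python3 - <<'E'
from cell import eyes
import cv2,pickle
d={n:eyes.capture(n) for n in("scene","top")}
pickle.dump(d,open("cap4.pkl","wb"))
a=d["scene"]["color"][140:350,300:510,::-1]; cv2.imwrite("pics/s4.png",cv2.resize(a,None,fx=2.8,fy=2.8,interpolation=cv2.INTER_CUBIC))
E
```

```text
4.2 [0.4381 0.2468 0.227 ] [[-0.495, 0.869, -0.001], [0.869, 0.495, -0.0], [0.0, -0.001, -1.0]] [-0.03 -0.06 -2.86] 0.025237155062374134
```

View pics/s4.png

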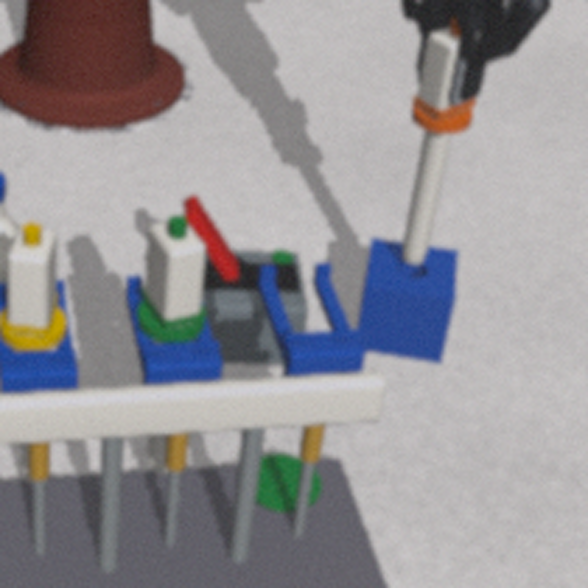

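View pics/w4.png

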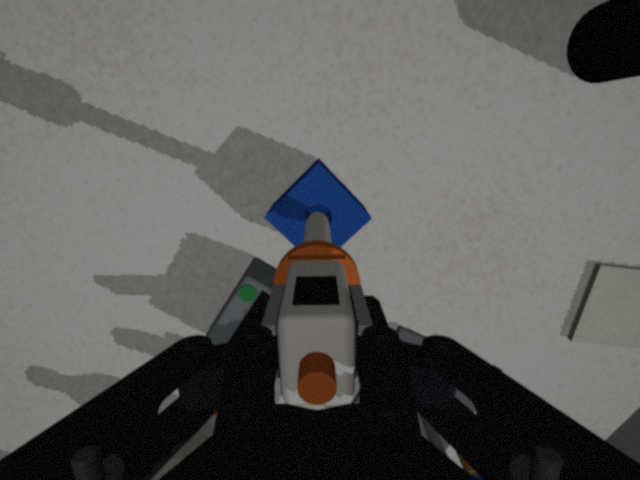

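```bash
python3 - <<'E'
from h import *
import pickle
o,c=pickle.load(open("w4.pkl","rb")); C=cam(c,o); d=pickle.load(open("cap4.pkl","rb"))
p=o["position"]
col=p-[0,0,.0225]
for n,Cc in (("wrist",C),("scene",cam(d["scene"])),("top",cam(d["top"]))):
    print(n,"tip",proj(Cc,col-[0,0,.13]),"collar c",proj(Cc,col+[0,0,.004]),"btn top",proj(Cc,col+[0,0,.08]))
E
python3 - <<'E'
import sys; sys.path.insert(0,".")
import cv2,pickle
d=pickle.load(open("cap4.pkl","rb"))
a=d["top"]["color"][120:320,130:400,::-1]; cv2.imwrite("pics/t4.png",cv2.resize(a,None,fx=2.9,fy=2.9,interpolation=cv2.INTER_CUBIC))
for n in d:
    h=cv2.cvtColor(d[n]["color"],cv2.COLOR_RGB2HSV); m=cv2.inRange(h,(3,120,50),(17,255,255))
    k,l,st,ce=cv2.connectedComponentsWithStats(m)
    print(n,[(st[i].tolist(),ce[i].round(1)) for i in range(1,k) if 15<st[i][4]<300])
E
```

```text
wrist tip [317.69998932 219.21225694] collar c [318.2758189  282.17397416] btn top [319.23639255 387.20394939]
scene tip [447.03039741 231.85320525] collar c [457.30743847 180.11768052] btn top [463.88781922 146.99146752]
top tip [188.96398553 287.7286438 ] collar c [167.66458332 283.66302206] btn top [152.62562248 280.79239097]
scene [([394, 88, 11, 8, 30], array([399.6,  92.4])), ([314, 97, 3, 10, 18], array([315.2, 101.3])), ([448, 176, 21, 11, 159], array([458. , 181.4])), ([211, 260, 29, 11, 125], array([225.8, 266.7]))]
top [([13, 124, 5, 18, 32], array([ 15. , 133.1])), ([0, 143, 25, 39, 211], array([ 13.5, 171. ])), ([106, 227, 13, 23, 77], array([112.4, 237.4])), ([63, 236, 29, 30, 142], array([ 77.5, 251.6])), ([91, 238, 14, 22, 81], array([ 96.5, 248.1])), ([45, 244, 28, 18, 64], array([ 59.5, 253.8])), ([113, 261, 8, 12, 30], array([115.9, 266. ])), ([48, 264, 8, 6, 18], array([ 51.2, 266.5])), ([444, 270, 30, 20, 266], array([454.8, 277.6])), ([171, 273, 10, 22, 88], array([176.4, 283.7])), ([121, 276, 10, 14, 27], array([125.6, 282.5])), ([120, 290, 8, 6, 18], array([123. , 293.2])), ([127, 308, 9, 13, 27], array([132.4, 315.1])), ([131, 322, 6, 10, 20], array([134.2, 326.2])), ([133, 330, 8, 10, 19], array([136.7, 334.8])), ([88, 366, 11, 7, 22], array([ 92.7, 368.5])), ([102, 367, 8, 8, 21], array([106. , 369.9])), ([83, 371, 7, 9, 18], array([ 85.7, 374.2])), ([98, 373, 6, 7, 16], array([100.6, 375.8])), ([106, 397, 11, 6, 16], array([111.1, 399.6])), ([101, 403, 10, 7, 19], array([105.1, 405.9])), ([304, 470, 13, 10, 39], array([310.8, 473.5]))]
```

View pics/t4.png

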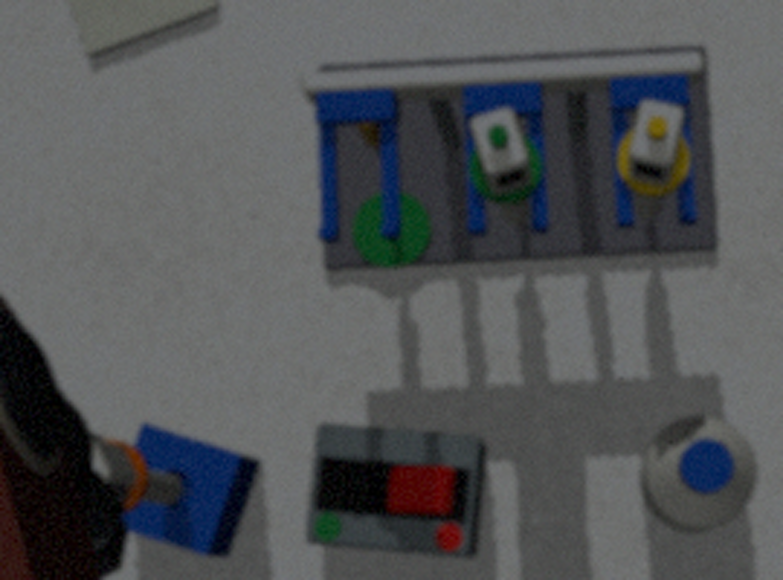

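{"op": "step_arm", "data": {"motion": "0.005 -0.007 0 0 0 0;0.017 -0.021 0 0 0 0;0.031 -0.04 0 0 0 0;0.047 -0.06 0 0 0 0;0.063 -0.081 0 0 0 0;0.079 -0.102 0 0 0 0;0.092 -0.119 0 0 0 0;0.1 -0.13 0 0 0 0;0.103 -0.133 0 0 0 0;0.103 -0.133 0 0 0 0"}}

```text
time_s: 5.35
position: [0.5414, 0.1137, 0.227]
tcp_rot: [[-0.495, 0.869, -0.001], [0.869, 0.495, 0.0], [0.001, -0.001, -1.0]]
wrist_force: [-0.5, 0.3, -1.8]
finger_gap: 0.0256
```

```bash
python3 w.py w5; python3 - <<'E'
from cell import eyes
import cv2,pickle
d={n:eyes.capture(n) for n in("scene","top")}
pickle.dump(d,open("cap5.pkl","wb"))
a=d["scene"]["color"][165:375,290:480,::-1]; cv2.imwrite("pics/s5.png",cv2.resize(a,None,fx=2.8,fy=2.8,interpolation=cv2.INTER_CUBIC))
a=d["top"]["color"][120:320,130:400,::-1]; cv2.imwrite("pics/t5.png",cv2.resize(a,None,fx=2.9,fy=2.9,interpolation=cv2.INTER_CUBIC))
E
```

```text
5.35 [0.5414 0.1137 0.227 ] [[-0.495, 0.869, -0.001], [0.869, 0.495, 0.0], [0.001, -0.001, -1.0]] [-0.46  0.25 -1.8 ] 0.02555522601851711
```

View pics/w5.png

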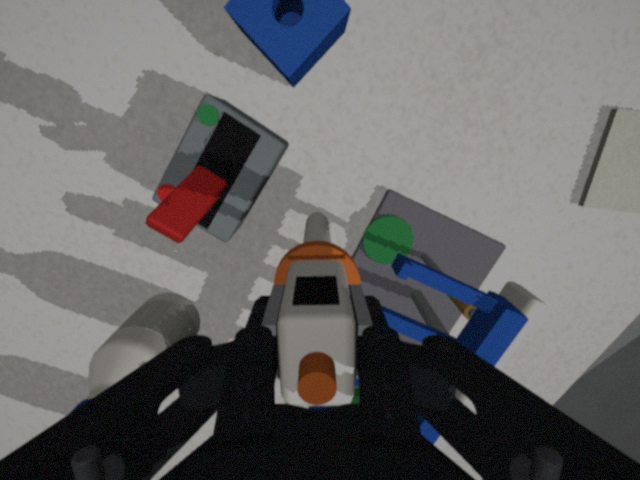

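View pics/s5.png

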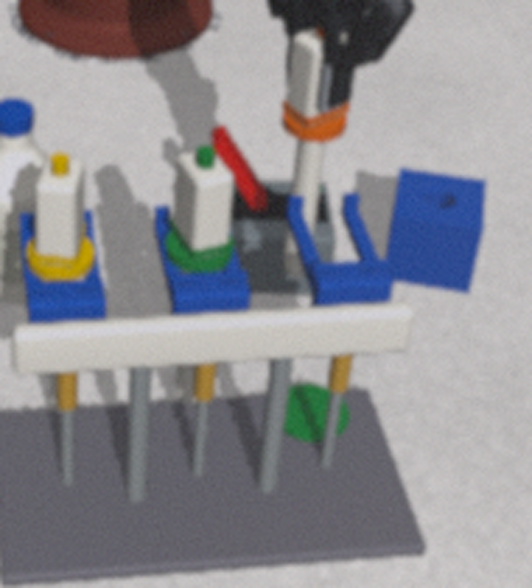

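View pics/t5.png

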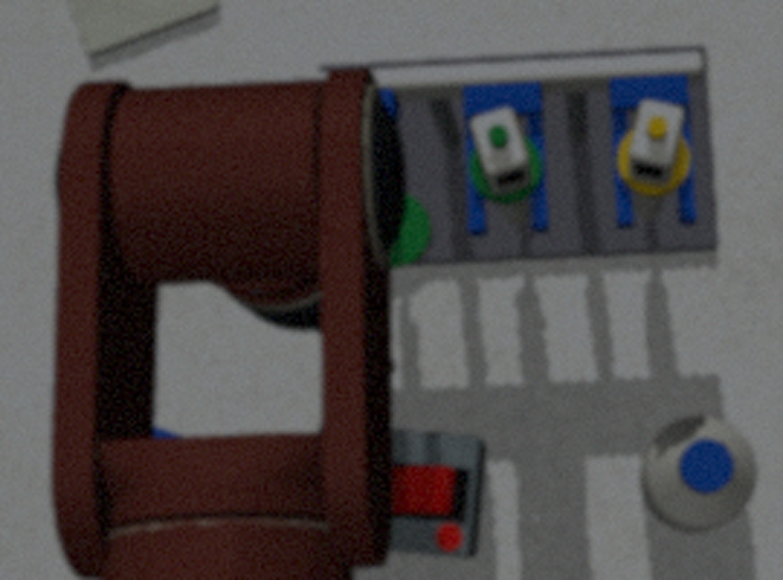

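```bash
python3 - <<'E'
from h import *
import pickle
o,c=pickle.load(open("w5.pkl","rb")); C=cam(c,o)
hsv=cv2.cvtColor(c["color"],cv2.COLOR_RGB2HSV); m=cv2.inRange(hsv,(45,100,30),(80,255,255)); m[:200]=0;m[275:]=0
k,l,st,ce=cv2.connectedComponentsWithStats(m); i=1+st[1:,4].argmax(); print(st[i],ce[i],onz(C,ce[i],.015))
cn=max(cv2.findContours(m,0,1)[0],key=cv2.contourArea); e=cv2.fitEllipse(cn); print(e,onz(C,e[0],.015))
import m as M
print("top disc",onz(M.T,(264.7,200.2),.015))
a=c["color"][230:420,340:560,::-1]; cv2.imwrite("pics/w5c.png",cv2.resize(a,None,fx=3.5,fy=3,interpolation=cv2.INTER_CUBIC))
a=c["color"][80:260,130:300,::-1]; cv2.imwrite("pics/w5d.png",cv2.resize(a,None,fx=3.3,fy=3.3,interpolation=cv2.INTER_CUBIC))
E
```

```text
[ 362  216   51   48 1835] [387.19291553 238.90735695] [0.62543761 0.11922096 0.015     ]
((387.2039794921875, 238.93092346191406), (44.95322799682617, 50.591102600097656), 61.900691986083984) [0.62546276 0.11920439 0.015     ]
top disc [0.62277203 0.11943189 0.015     ]
```

View pics/w5c.png

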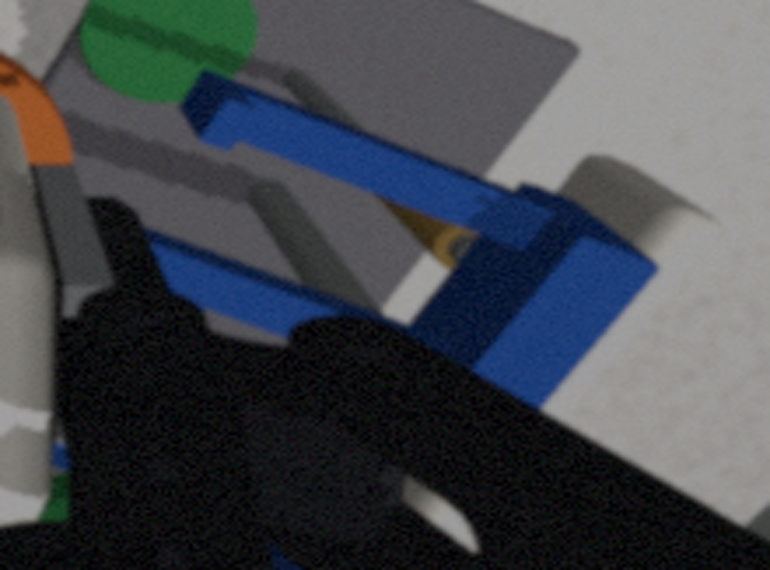

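View pics/w5d.png

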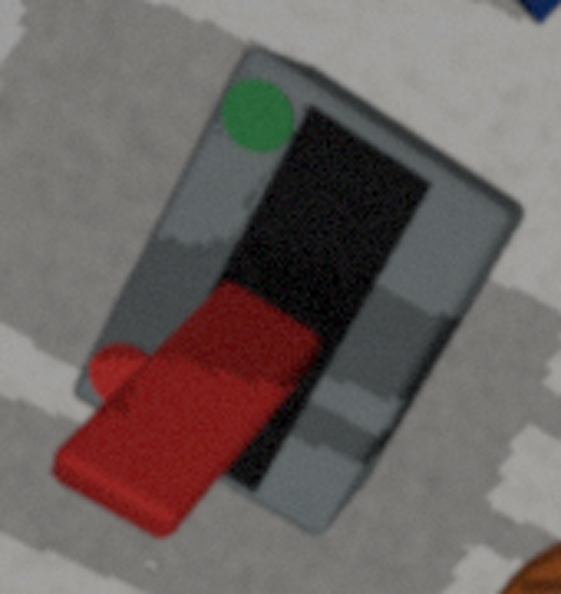

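```bash
python3 - <<'E'
from h import *
import pickle
o,c=pickle.load(open("w5.pkl","rb")); C=cam(c,o)
P=lambda x,y:(340+(x+.5)/3.5-.5,230+(y+.5)/3-.5)
A=[onz(C,P(*q),.17) for q in [(262,102),(380,143),(500,186)]]
B=[onz(C,P(*q),.17) for q in [(243,142),(340,176),(460,220)]]
s=np.array([.6255,.1193])
yaw=np.mean([np.arctan2(v[1],v[0]) for v in (A[2]-A[0],B[2]-B[0])]);print("yaw",yaw,[np.arctan2(v[1],v[0]) for v in (A[2]-A[0],B[2]-B[0])])
for y in(.06,.077,.09):
    X=np.array([np.cos(y),np.sin(y)]);Y=np.array([-X[1],X[0]])
    print(y,[(((p[:2]-s)@X).round(4),((p[:2]-s)@Y).round(4)) for p in A+B])
tips=[onz(C,P(*q),.18) for q in [(205,72),(240,98),(182,108)]]
X=np.array([np.cos(.077),np.sin(.077)]);Y=np.array([-X[1],X[0]])
print([(((p[:2]-s)@X).round(4),((p[:2]-s)@Y).round(4)) for p in tips])
back=[onz(C,P(*q),.18) for q in [(590,238),(658,268),(475,370)]]
print([(((p[:2]-s)@X).round(4),((p[:2]-s)@Y).round(4)) for p in back])
# charger
D=lambda x,y:(130+(x+.5)/3.3-.5,80+(y+.5)/3.3-.5)
g,r=onz(C,D(258,115),.06),onz(C,D(125,375),.06); print("dots",g,r)
cc=[onz(C,D(*q),.06) for q in [(252,46),(522,210),(318,532),(78,392)]]; print(np.array(cc).round(4),np.mean(cc,0))
bl=[onz(C,D(*q),.06) for q in [(310,108),(430,184),(252,488)]]; print("black",np.array(bl).round(4))
print("lever tip top edge z.128", [onz(C,D(*q),.128).round(4) for q in [(57,458),(163,525)]])
E
```

```text
yaw 0.10969160348227093 [np.float64(0.11542290023649221), np.float64(0.10396030672804965)]
0.06 [(np.float64(-0.0279), np.float64(0.0218)), (np.float64(-0.0039), np.float64(0.0232)), (np.float64(0.0213), np.float64(0.0245)), (np.float64(-0.0263), np.float64(0.0125)), (np.float64(-0.0063), np.float64(0.0135)), (np.float64(0.0193), np.float64(0.0145))]
0.077 [(np.float64(-0.0275), np.float64(0.0223)), (np.float64(-0.0035), np.float64(0.0233)), (np.float64(0.0217), np.float64(0.0241)), (np.float64(-0.0261), np.float64(0.0129)), (np.float64(-0.0061), np.float64(0.0136)), (np.float64(0.0195), np.float64(0.0141))]
0.09 [(np.float64(-0.0272), np.float64(0.0226)), (np.float64(-0.0032), np.float64(0.0233)), (np.float64(0.0221), np.float64(0.0239)), (np.float64(-0.0259), np.float64(0.0132)), (np.float64(-0.0059), np.float64(0.0137)), (np.float64(0.0197), np.float64(0.0139))]
[(np.float64(-0.0438), np.float64(0.0259)), (np.float64(-0.0357), np.float64(0.0236)), (np.float64(-0.0436), np.float64(0.0176))]
[(np.float64(0.0359), np.float64(0.0231)), (np.float64(0.0509), np.float64(0.0225)), (np.float64(0.0349), np.float64(-0.0126))]
dots [0.41601162 0.14416444 0.06      ] [0.4120175  0.06397759 0.06      ]
[[0.4078 0.1586 0.06  ]
 [0.4866 0.1571 0.06  ]
 [0.4779 0.049  0.06  ]
 [0.4025 0.0531 0.06  ]] [0.44370959 0.10443925 0.06      ]
black [[0.427  0.1524 0.06  ]
 [0.4625 0.1509 0.06  ]
 [0.4559 0.0517 0.06  ]]
lever tip top edge z.128 [array([0.4263, 0.0642, 0.128 ]), array([0.4527, 0.0614, 0.128 ])]
```

{"op": "step_arm", "data": {"motion": "0.005 -0.001 0 0 0 0;0.015 0 0 0 0 0;0.025 0 0 0 0 0;0.035 0.001 0 0 0 0;0.045 0.002 0 0 0 0;0.055 0.003 0 0 0 0;0.065 0.004 0 0 0 0;0.075 0.005 0 0 0 0;0.082 0.005 0 0 0 0;0.084 0.0055 0 0 0 0"}}

```text
time_s: 6.5
position: [0.6261, 0.1193, 0.2272]
tcp_rot: [[-0.495, 0.869, -0.0], [0.869, 0.495, -0.0], [-0.0, -0.0, -1.0]]
wrist_force: [0.5, -0.2, -1.2]
finger_gap: 0.0259
```

```bash
python3 w.py w6; python3 - <<'E'
from h import *
from cell import eyes,telemetry
import pickle
d={n:eyes.capture(n) for n in("scene",)}
pickle.dump(d,open("cap6.pkl","wb"))
a=d["scene"]["color"][175:325,330:480,::-1]; cv2.imwrite("pics/s6.png",cv2.resize(a,None,fx=4,fy=4,interpolation=cv2.INTER_CUBIC))
E
```

```text
6.5 [0.6261 0.1193 0.2272] [[-0.495, 0.869, -0.0], [0.869, 0.495, -0.0], [-0.0, -0.0, -1.0]] [ 0.5  -0.2  -1.19] 0.025895268715318692
```

View pics/s6.png

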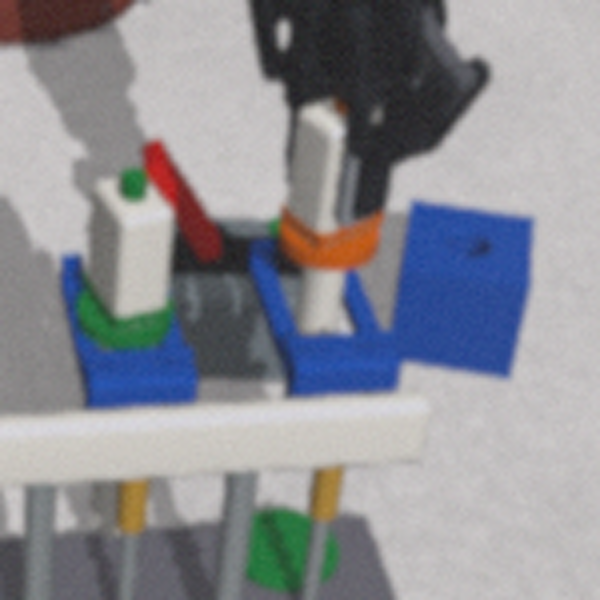

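View pics/w6.png

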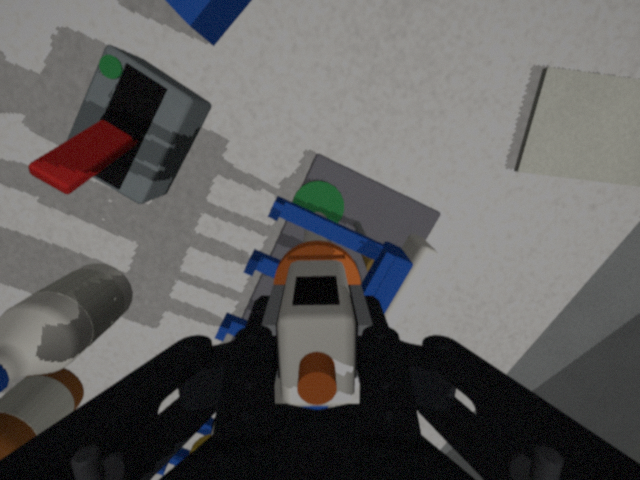

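{"op": "step_arm", "data": {"motion": "0 0 -0.008 0 0 0;0 0 -0.016 0 0 0;0 0 -0.024 0 0 0;0 0 -0.028 0 0 0;0 0 -0.028 0 0 0;0 0 -0.028 0 0 0;0 0 -0.028 0 0 0"}}

```text
time_s: 7.3
position: [0.6257, 0.1194, 0.1999]
tcp_rot: [[-0.495, 0.869, 0.001], [0.869, 0.495, 0.0], [-0.0, 0.001, -1.0]]
wrist_force: [1.0, 0.8, -1.2]
finger_gap: 0.0257
```

{"op": "step_arm", "data": {"motion": "0 0 -0.002 0 0 0;0 0 -0.004 0 0 0;0 0 -0.005 0 0 0;0 0 -0.005 0 0 0;0 0 -0.005 0 0 0;0 0 -0.005 0 0 0"}}

```text
time_s: 7.9
position: [0.6254, 0.1194, 0.1944]
tcp_rot: [[-0.495, 0.869, 0.0], [0.869, 0.495, 0.0], [-0.0, 0.0, -1.0]]
wrist_force: [0.7, 0.6, -1.2]
finger_gap: 0.0259
```

{"op": "step_arm", "data": {"motion": "0 0 -0.001 0 0 0;0 0 -0.002 0 0 0;0 0 -0.003 0 0 0;0 0 -0.003 0 0 0;0 0 -0.003 0 0 0;0 0 -0.003 0 0 0"}}

```text
time_s: 8.5
position: [0.6254, 0.1194, 0.1914]
tcp_rot: [[-0.495, 0.869, 0.0], [0.869, 0.495, 0.0], [-0.0, 0.0, -1.0]]
wrist_force: [0.5, 0.1, -0.6]
finger_gap: 0.0256
```

```bash
python3 w.py w7; python3 - <<'E'
from h import *
from cell import eyes,telemetry
import pickle
d={n:eyes.capture(n) for n in("scene",)}
pickle.dump(d,open("cap7.pkl","wb"))
print(telemetry.get_obs()["wrist_force"])
a=d["scene"]["color"][175:325,330:480,::-1]; cv2.imwrite("pics/s7.png",cv2.resize(a,None,fx=4,fy=4,interpolation=cv2.INTER_CUBIC))
E
```

```text
8.5 [0.6254 0.1194 0.1914] [[-0.495, 0.869, 0.0], [0.869, 0.495, 0.0], [-0.0, 0.0, -1.0]] [ 0.46  0.13 -0.58] 0.025615410631289307
[ 0.18440328 -0.67381659 -0.77318659]
```

View pics/s7.png

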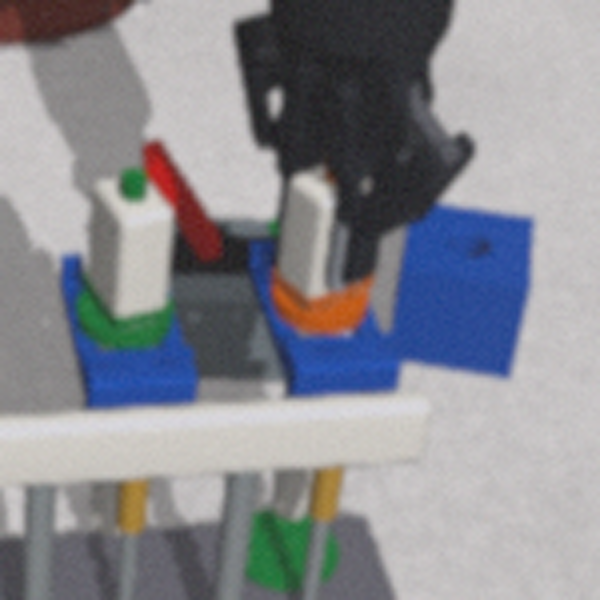

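{"op": "step_arm", "data": {"motion": "0 0 -0.002 0 0 0;0 0 -0.004 0 0 0;0 0 -0.004 0 0 0;0 0 -0.004 0 0 0;0 0 -0.004 0 0 0"}}

```text
time_s: 9.1
position: [0.6256, 0.1194, 0.1877]
tcp_rot: [[-0.495, 0.869, 0.001], [0.869, 0.495, 0.0], [-0.0, 0.0, -1.0]]
wrist_force: [-0.3, 0.6, 1.2]
finger_gap: 0.0255
```

{"op": "step_arm", "data": {"motion": "0 0 -0.002 0 0 0;0 0 -0.004 0 0 0;0 0 -0.004 0 0 0;0 0 -0.004 0 0 0;0 0 -0.004 0 0 0"}}

```text
time_s: 9.6
position: [0.6256, 0.1194, 0.1837]
tcp_rot: [[-0.495, 0.869, 0.001], [0.869, 0.495, 0.0], [-0.0, 0.0, -1.0]]
wrist_force: [-0.2, 0.4, 3.2]
finger_gap: 0.0256
```

```bash
python3 - <<'E'
from h import *
from cell import eyes,telemetry
import pickle
o=telemetry.get_obs(); d={n:eyes.capture(n) for n in("scene",)}
print(o["position"],o["wrist_force"],telemetry.get_obs()["wrist_force"])
pickle.dump(d,open("cap8.pkl","wb"))
a=d["scene"]["color"][175:325,330:480,::-1]; cv2.imwrite("pics/s8.png",cv2.resize(a,None,fx=4,fy=4,interpolation=cv2.INTER_CUBIC))
E
```

```text
[0.62555615 0.11941083 0.18368766] [-0.20038787  0.3518127   3.24448521] [-0.56778626  0.63479864  4.07349585]
```

View pics/s8.png

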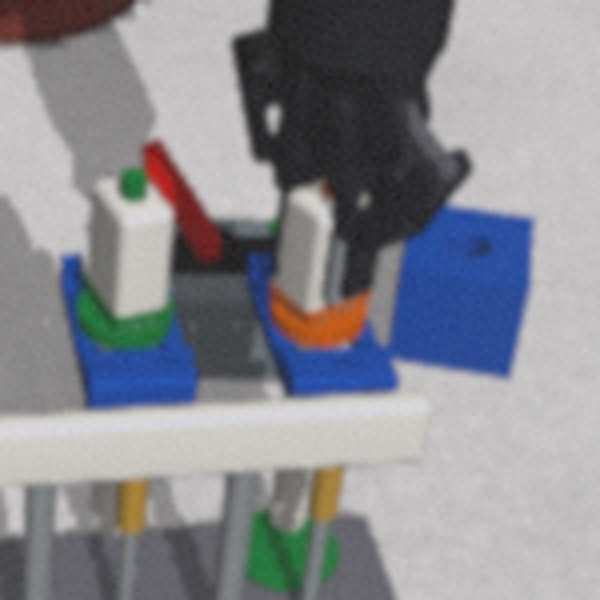

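{"op": "step_arm", "data": {"motion": "0 0 -0.001 0 0 0;0 0 -0.002 0 0 0;0 0 -0.002 0 0 0;0 0 -0.002 0 0 0;0 0 -0.002 0 0 0;0 0 -0.002 0 0 0;0 0 -0.002 0 0 0;0 0 -0.002 0 0 0"}}

```text
time_s: 10.45
position: [0.6256, 0.1194, 0.1814]
tcp_rot: [[-0.495, 0.869, 0.001], [0.869, 0.495, 0.0], [-0.0, 0.0, -1.0]]
wrist_force: [-0.3, 1.1, 4.7]
finger_gap: 0.0257
```

```bash
python3 w.py w9; python3 - <<'E'
from h import *
from cell import eyes,telemetry
import pickle
o=telemetry.get_obs(); d={n:eyes.capture(n) for n in("scene",)}
print(o["position"],o["wrist_force"],telemetry.get_obs()["wrist_force"])
pickle.dump(d,open("cap9.pkl","wb"))
a=d["scene"]["color"][175:325,330:480,::-1]; cv2.imwrite("pics/s9.png",cv2.resize(a,None,fx=4,fy=4,interpolation=cv2.INTER_CUBIC))
C=cam(d["scene"])
# back top edge of hook a: dip check
s=np.array([.6255,.1193]);y=.085;X=np.array([np.cos(y),np.sin(y)])
p=s+X*.045
for dip in(0,.003,.01): print(dip,(proj(C,[*p,.18-dip])-[330,175])*4)
E
```

```text
10.45 [0.6256 0.1194 0.1814] [[-0.495, 0.869, 0.001], [0.869, 0.495, 0.0], [-0.0, 0.0, -1.0]] [-0.29  1.14  4.72] 0.025738593675099616
[0.62553277 0.11943235 0.18140872] [0.56498243 0.66505829 4.66944772] [ 1.25719337 -0.63571687  4.90482253]
0 [343.78558643 346.19527914]
0.003 [342.94597521 351.49023113]
0.01 [341.00057111 363.75879201]
```

View pics/s9.png

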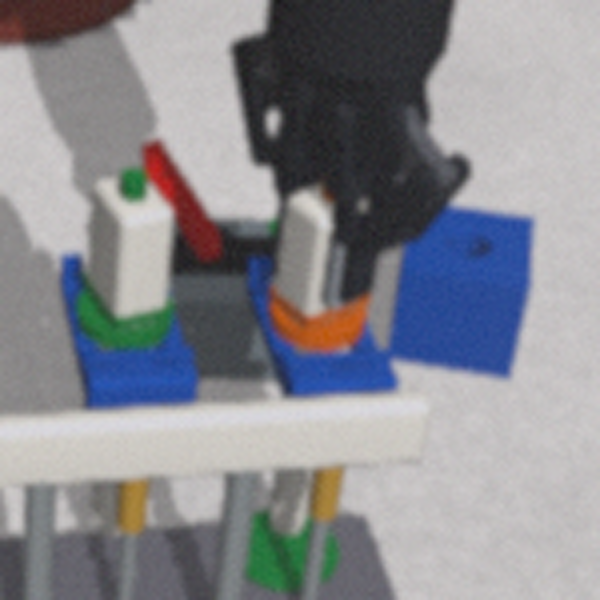

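View pics/w9.png

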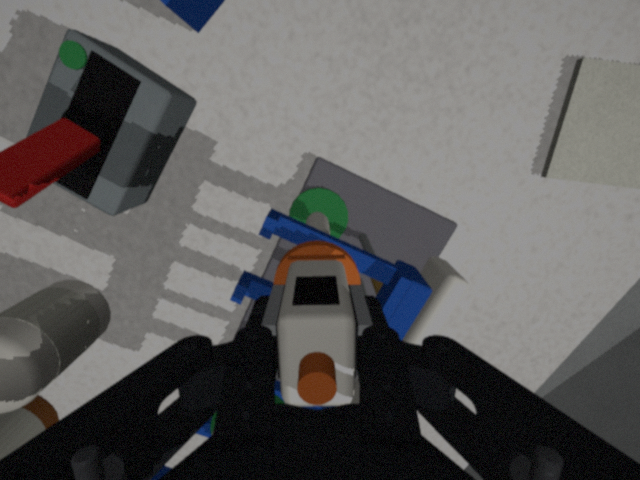

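{"op": "step_arm", "data": {"motion": "0 0 0.001 0 0 0;0 0 0.003 0 0 0;0 0 0.005 0 0 0;0 0 0.007 0 0 0;0 0 0.007 0 0 0;0 0 0.007 0 0 0"}}

```text
time_s: 11.15
position: [0.6251, 0.1194, 0.1878]
tcp_rot: [[-0.495, 0.869, -0.001], [0.869, 0.495, -0.0], [0.0, -0.001, -1.0]]
wrist_force: [0.9, -0.1, 1.4]
finger_gap: 0.0257
```

{"op": "step_arm", "data": {"motion": "0 0 0 0 0 0;0 0 0 0 0 0;0 0 0 0 0 0;0 0 0 0 0 0;0 0 0 0 0 0;0 0 0 0 0 0;0 0 0 0 0 0;0 0 0 0 0 0", "claw": -0.4}}

```text
time_s: 11.95
position: [0.6254, 0.1194, 0.1883]
tcp_rot: [[-0.495, 0.869, -0.0], [0.869, 0.495, 0.0], [0.0, -0.0, -1.0]]
wrist_force: [-0.0, 0.6, 0.3]
finger_gap: 0.0597
```

```bash
python3 w.py w10; python3 - <<'E'
from h import *
from cell import eyes,telemetry
import pickle
d={n:eyes.capture(n) for n in("scene",)}
a=d["scene"]["color"][175:325,330:480,::-1]; cv2.imwrite("pics/s10.png",cv2.resize(a,None,fx=4,fy=4,interpolation=cv2.INTER_CUBIC))
E
```

```text
11.95 [0.6254 0.1194 0.1883] [[-0.495, 0.869, -0.0], [0.869, 0.495, 0.0], [0.0, -0.0, -1.0]] [-0.02  0.65  0.29] 0.05973738710986232
```

View pics/w10.png

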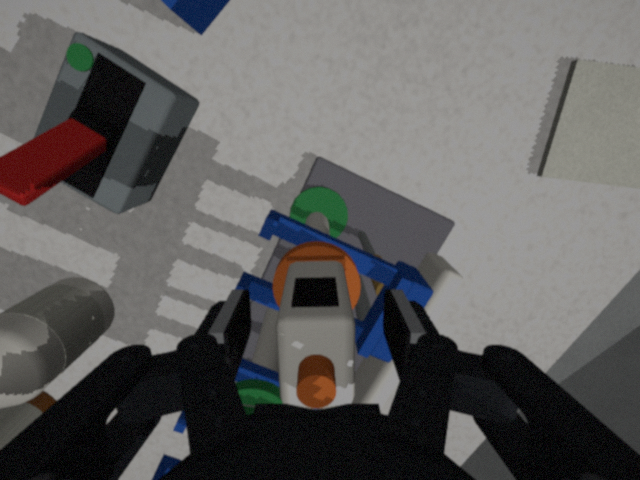

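View pics/s10.png

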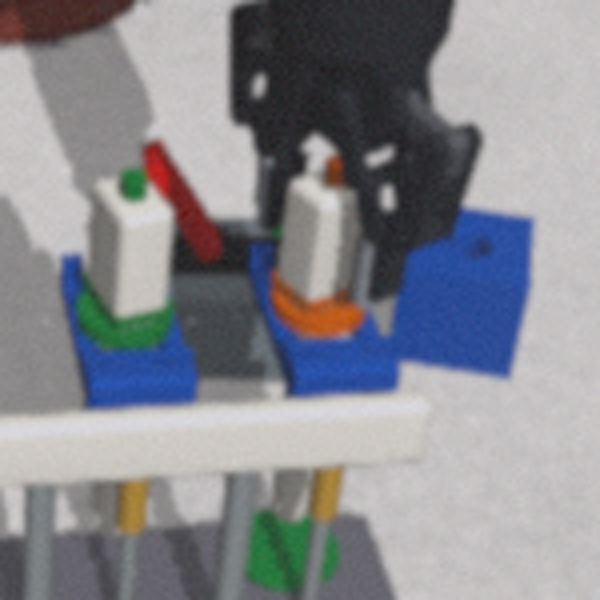

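{"op": "step_arm", "data": {"motion": "0 0 0.01 0 0 0;0 0 0.03 0 0 0;0 0 0.055 0 0 0;0 0 0.085 0 0 0;0 0 0.115 0 0 0;0 0 0.135 0 0 0;0 0 0.142 0 0 0;0 0 0.142 0 0 0;0 0 0.142 0 0 0"}}

```text
time_s: 12.95
position: [0.625, 0.1194, 0.329]
tcp_rot: [[-0.495, 0.869, -0.002], [0.869, 0.495, -0.0], [0.001, -0.002, -1.0]]
wrist_force: [-0.4, 0.6, -0.3]
finger_gap: 0.0602
```

```bash
python3 w.py w11; python3 -c "
from cell import telemetry;print(telemetry.get_obs()['joints'].round(3))"
```

```text
12.95 [0.625  0.1194 0.329 ] [[-0.495, 0.869, -0.002], [0.869, 0.495, -0.0], [0.001, -0.002, -1.0]] [-0.36  0.6  -0.33] 0.06018504292979331
[ 0.072  0.042  1.465 -0.     1.638 -0.446]
```

View pics/w11.png

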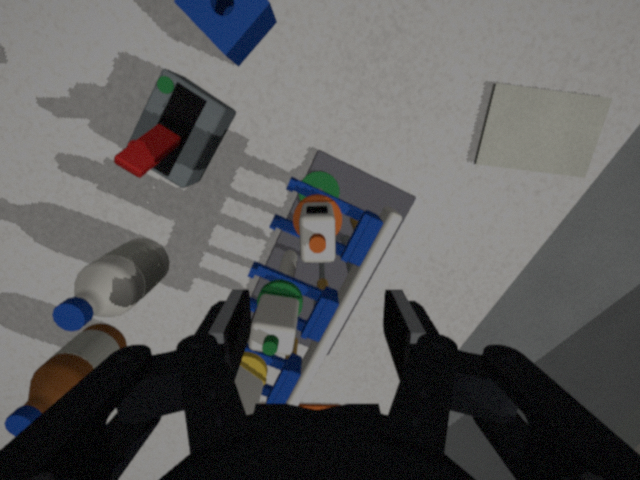

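The orange pipette is hanging free, with its button at (317,243) and its collar seated in the fork. Next I move to the off side of the lever with the fingers shut.

{"op": "step_arm", "data": {"motion": "-0.01 -0.005 0 0 0 -0.03;-0.03 -0.015 0 0 0 -0.11;-0.055 -0.027 0 0 0 -0.2;-0.08 -0.039 0 0 0 -0.29;-0.105 -0.051 0 0 0 -0.38;-0.13 -0.063 0 0 0 -0.47;-0.155 -0.075 0 0 0 -0.54;-0.175 -0.085 0 0 0 -0.57;-0.184 -0.09 0 0 0 -0.57;-0.184 -0.09 0 0 0 -0.57", "claw": 1}}

```text
time_s: 14.0
position: [0.4405, 0.029, 0.3299]
tcp_rot: [[0.053, 0.999, 0.0], [0.999, -0.053, -0.0], [-0.0, 0.0, -1.0]]
wrist_force: [0.6, 0.1, 1.1]
finger_gap: -0.0003
```

```bash
python3 w.py w12; python3 - <<'E'
from h import *
import pickle
o,c=pickle.load(open("w12.pkl","rb")); C=cam(c,o)
for p in ([.4405,.062,.128],[.4428,.1038,.06],[.441,.03,.115]): print(proj(C,p))
E
```

```text
14.0 [0.4405 0.029  0.3299] [[0.053, 0.999, 0.0], [0.999, -0.053, -0.0], [-0.0, 0.0, -1.0]] [0.57 0.12 1.05] -0.00032865363084850347
[314.70440215 174.97039882]
[315.00646687 131.33699169]
[316.87931617 203.85282761]
```

View pics/w12.png

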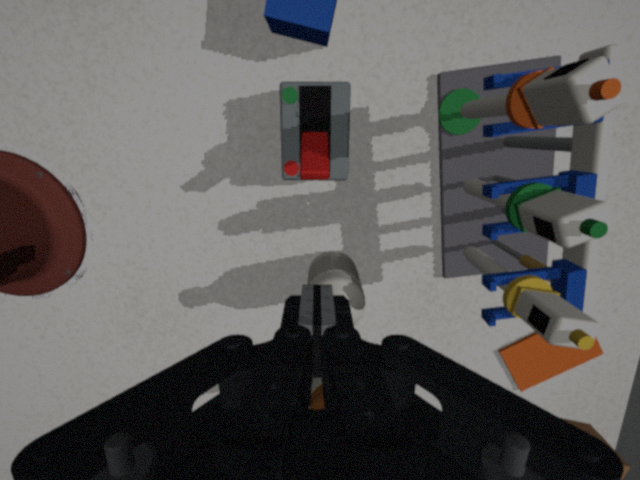

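{"op": "step_arm", "data": {"motion": "0 0 -0.015 0 0 0;0 0 -0.045 0 0 0;0 0 -0.08 0 0 0;0 0 -0.12 0 0 0;0 0 -0.155 0 0 0;0 0 -0.185 0 0 0;0 0 -0.205 0 0 0;0 0 -0.214 0 0 0;0 0 -0.214 0 0 0;0 0 -0.214 0 0 0"}}

```text
time_s: 15.05
position: [0.442, 0.0295, 0.1168]
tcp_rot: [[0.052, 0.999, 0.001], [0.999, -0.052, -0.0], [0.0, 0.001, -1.0]]
wrist_force: [0.6, 0.2, -0.7]
finger_gap: -0.0001
```

```bash
python3 w.py w13; python3 - <<'E'
from h import *
from cell import eyes
c=eyes.capture("scene")
a=c["color"][165:315,270:480,::-1]; cv2.imwrite("pics/s13.png",cv2.resize(a,None,fx=3.5,fy=3.5,interpolation=cv2.INTER_CUBIC))
E
```

```text
15.05 [0.442  0.0295 0.1168] [[0.052, 0.999, 0.001], [0.999, -0.052, -0.0], [0.0, 0.001, -1.0]] [ 0.61  0.23 -0.71] -8.060729761626725e-05
```

View pics/w13.png

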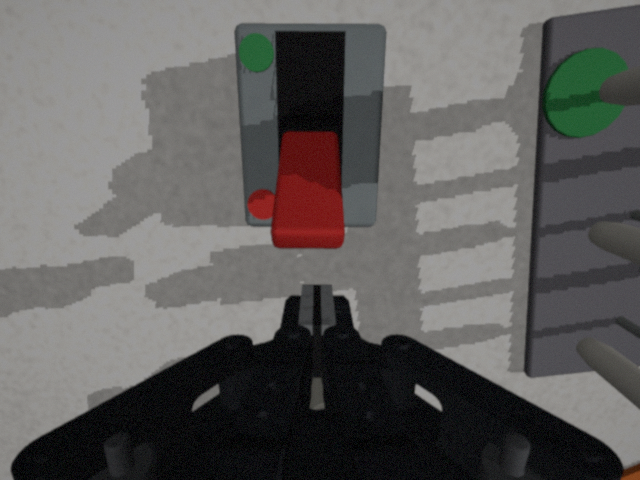

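View pics/s13.png

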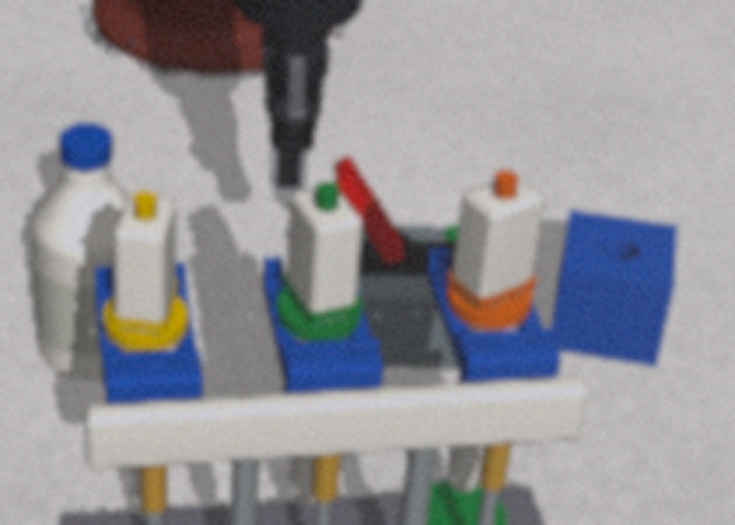

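{"op": "step_arm", "data": {"motion": "0 0.008 0 0 0 0;0 0.018 0 0 0 0;0.001 0.028 0 0 0 0;0.001 0.038 0 0 0 0;0.002 0.048 0 0 0 0;0.003 0.058 0 0 0 0;0.003 0.068 0 0 0 0;0.004 0.076 0 0 0 0;0.004 0.08 0 0 0 0;0.004 0.08 0 0 0 0"}}

```text
time_s: 16.15
position: [0.4453, 0.1099, 0.1162]
tcp_rot: [[0.051, 0.999, -0.0], [0.999, -0.051, 0.0], [-0.0, -0.0, -1.0]]
wrist_force: [0.0, -0.2, -0.1]
finger_gap: 0.0001
```

```bash
python3 w.py w14; python3 - <<'E'
from h import *
from cell import eyes
c=eyes.capture("scene")
a=c["color"][165:315,270:480,::-1]; cv2.imwrite("pics/s14.png",cv2.resize(a,None,fx=3.5,fy=3.5,interpolation=cv2.INTER_CUBIC))
E
```

```text
16.15 [0.4453 0.1099 0.1162] [[0.051, 0.999, -0.0], [0.999, -0.051, 0.0], [-0.0, -0.0, -1.0]] [ 0.04 -0.24 -0.05] 0.0001339581097060972
```

View pics/w14.png

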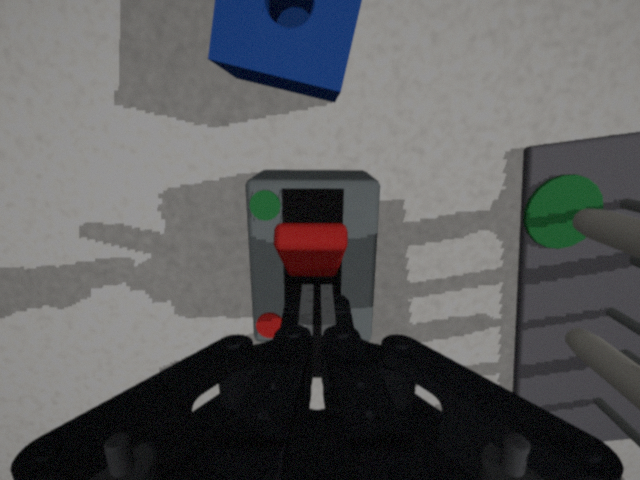

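View pics/s14.png

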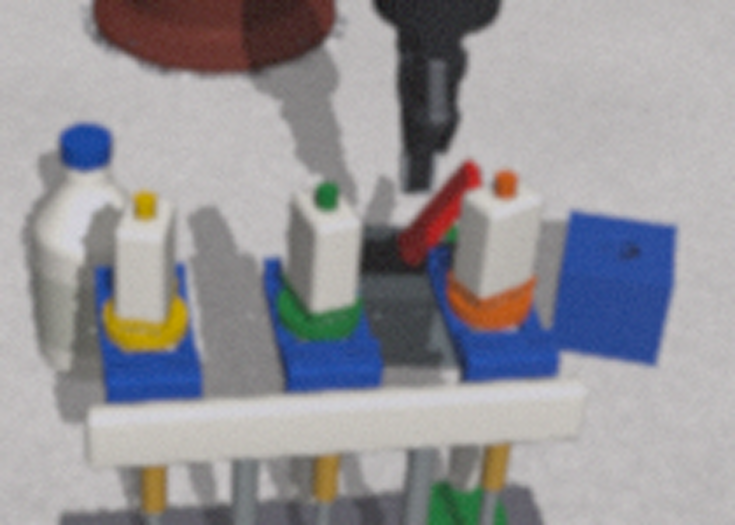

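{"op": "step_arm", "data": {"motion": "0 -0.015 0 0 0 0;0 -0.03 0.005 0 0 0;0 -0.03 0.03 0 0 0;0 -0.03 0.06 0 0 0;0 -0.03 0.1 0 0 0;0 -0.03 0.14 0 0 0;0 -0.03 0.17 0 0 0;0 -0.03 0.18 0 0 0;0 -0.03 0.18 0 0 0;0 -0.03 0.18 0 0 0"}}

```text
time_s: 17.25
position: [0.4447, 0.0792, 0.2943]
tcp_rot: [[0.052, 0.999, -0.003], [0.999, -0.052, -0.0], [-0.0, -0.003, -1.0]]
wrist_force: [0.4, 0.2, -1.7]
finger_gap: 0.0001
```

```bash
python3 w.py w15; python3 - <<'E'
from h import *
from cell import eyes
import pickle
d={n:eyes.capture(n) for n in("scene","top")}; C=cam(d["scene"])
cv2.imwrite("pics/s15.png",d["scene"]["color"][:,:,::-1])
import m as M
h=lambda im:cv2.cvtColor(im,cv2.COLOR_RGB2HSV)
print("scene diff bystander regions",[float(np.abs(d["scene"]["color"][y0:y1,x0:x1].astype(int)-M.d["scene"]["color"][y0:y1,x0:x1]).mean().round(2)) for x0,y0,x1,y1 in [(200,195,245,275),(278,200,300,265),(300,215,325,265),(348,215,375,262)]])
mm=cv2.inRange(h(d["scene"]["color"]),(0,150,40),(2,255,255)); ys,xs=np.nonzero(mm[200:250,360:430]); i=ys.argmin(); tip=(360+xs[ys<=ys[i]+2].mean(),200+ys[i]+1.5)
X=np.array([.9985,-.055]);pv=np.array([.4428,.1038])
for th in(.55,.45,.35):
    print(th,proj(C,[*(pv+.08*np.sin(th)*np.array([.055,.9985])),.06+.08*np.cos(th)]),tip)
E
```

```text
17.25 [0.4447 0.0792 0.2943] [[0.052, 0.999, -0.003], [0.999, -0.052, -0.0], [-0.0, -0.003, -1.0]] [ 0.39  0.21 -1.67] 9.904068099489371e-05
scene diff bystander regions [3.21, 2.96, 2.95, 11.07]
0.55 [405.45938798 214.05507392] (np.float64(403.55555555555554), np.float64(213.5))
0.45 [402.41359238 212.50712192] (np.float64(403.55555555555554), np.float64(213.5))
0.35 [399.16106159 211.22559193] (np.float64(403.55555555555554), np.float64(213.5))
```

View pics/s15.png

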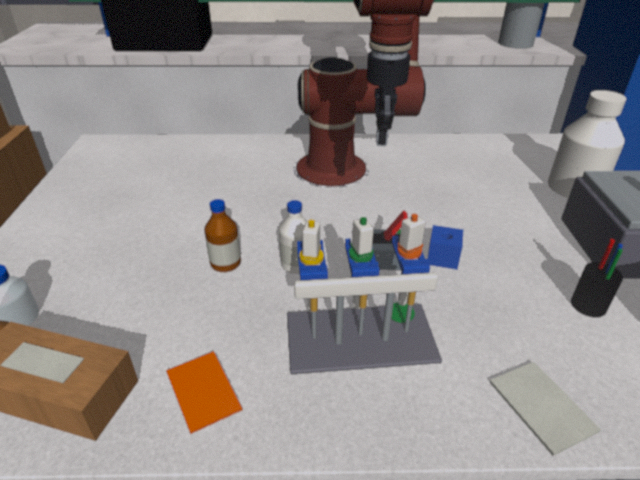

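View pics/w15.png

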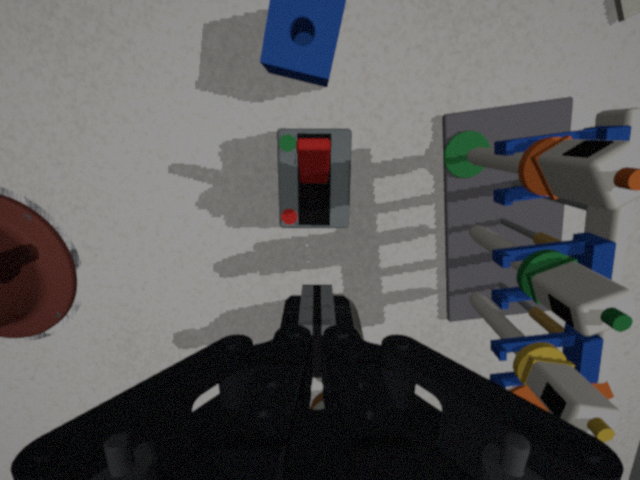

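```bash
python3 -c "
from cell import job
print(job.sign_off())"
```

```text
the job is handed in; nothing more can be done
None
```

The job is handed in, at about 17 s on the robot's clock. The orange-collared pipette hangs on the free hook (hook a) and the red lever is on. `sign_off` gives no verdict, so what follows is from my own checks.

**Hang and tug:** I gripped the pipette by its handle and lowered it onto hook a. I then pulled it down about 10 mm: the wrist force changed by about 6 N, and the tool height agreed. It was held there for roughly 0.8 s, then eased up and released. After release the pictures show it upright with its collar seated in the fork.

**Lever:** Only after that did I push the lever over with closed fingers. The last scene picture puts its tip within 2 px of the expected on position. Read strictly, that point falls at a lean of about 0.45–0.55 rad, because I used the topmost red pixels rather than the tip's centre. The lever drops to its end by its own weight.

**Bystanders:** Around both bottles and the yellow pipette, the last picture differs from the first by little more than camera noise. The region around the green pipette changed more. I put that down to the red lever having been behind it at the start, since the pipette itself looks unmoved.

**Robot:** The gripper ended clear above the charger, touching nothing.

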